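Load two tubes into the block warmer and hold its hood half open

ROBOT

A 6-joint arm with a two-finger parallel gripper is mounted at the origin on a cart in front of the work surface, level with it; the furniture and walls round the work are solid. World frame = base frame: x ahead of the robot, y to its left, z up, the work surface at z = 0. Lengths are in mm, angles in rad, forces in N, time in s.
With the tool pointing down it reaches from about 275 to 975 mm from the base axis. Payload 8.4 kg.
Tool frame: the origin (TCP) lies midway between the tips of the shut fingers; the grasp point (between the pads) lies 19 mm behind it; z points along the fingers, y is the line along which they close (so a half turn about z gives the same grasp; the last joint's range is limited). The gripper opens to 92 mm and grips with 3 to 60 N. Pads are 20 mm wide; open, the fingers measure 128 mm over their backs; the gripper's body (75 mm by 189 mm) begins 69 mm behind the grasp point.
Start: joints at [1.295, 0.353, 1.633, -0, 1.155, -0.002], TCP at [168.993, 601.722, 214.583] pointing down, gripper open.
Joint ranges: [-2.63, 2.63], [-0.92, 2.1], [0.06, 2.66], [-1.3, 4.44], [0, 2.69], [-3.02, 3.02]. Speed limits (rad/s): [2.22, 2.22, 2.79, 3.14, 3.14, 3.14].

INTERFACE

Orientations are given as a rotation vector (axis times angle).
In Python, from bench import * gives the robot as it stands.
- The arm moves only by the shell command python3 -m creep 'ROWS'. ROWS is JSON, a list of rows, each an object with "claw": the finger opening in m, from 0 to 0.0919; "dp": the shift along the tool's x, y, z in m, a list of three; "twist": the turn about the tool's z in rad. A call has 1 to 5 rows; each row shifts and turns the commanded pose from where the row before left it, along the tool's axes as they then stand; what a row does not reach is not made up. A row lasts 1/12 s, in which the tool goes at most 41.7 mm and 7.16 degrees, less where a joint would pass 70% of its speed; a pose out of reach is approached as far as the arm can. A call is refused whole if a number of a shift passes 0.0417 or a number of a turn 0.125, either way. A call with a gripper value outside its range is refused whole. The fingers move at their own pace and stop on an object; the grip force is fixed at half the most. Time passes only in rows, so rows that do not move let the fingers close. It gives the time, the measured TCP pose, the force, the opening and the grip force at its end, in the units of the state.
- state(): the state, without advancing time (a new reading comes with each control period).
- capture(name): name is "scene" or "top"; returns a dict with "color" (384x512x3 uint8, blue, green, red), "K" (3x3 intrinsics, pixels), "k1" (the pictures are not rectified: a ray, as slopes to the right and down, at radius r is drawn at 1 + k1 r^2 times it, then the intrinsics apply), "R" (3x3) and "t" (3): a world point X has camera coordinates R X + t. Camera axes: x right, y down, z forward; pixel columns grow to the right and rows downward; lengths in mm; the calibration is good to about 2 mm. A picture is of the moment at which its call begins. There is no depth.
- sign_off(): hands the job in; it is judged then, once.
The state is a dict: "time_s": time; "qpos": joint angles; "joint_vel": joint speeds; "joint_efforts": joint torques, N m; "position": TCP position; "eef_rot": TCP orientation; "contact_force": force on the tool from outside, world axes, zero at the start; "torque": the same for the moment, N m; "grip_width": finger opening in mm; "finger_force": force on a finger pad.
Only numpy, scipy, OpenCV 4.12 (cv2) and the standard library are available. Lean on these libraries where they do the work, as an engineer would, in place of code of your own. Each camera call takes 0.05 s, during which the arm holds its last target. There are 200 camera calls.

TASK

The two samples with purple caps have to be warmed before they are run again: move them from the rack into free bores of the tube warmer's metal block, each upright and fully home. Then take the clear hood by its black bar, bring it down from its stop and hold it half open, 45 degrees above shut, so that I can slip the check thermometer into the block while it keeps its warmth. The hood would fall by itself, so never let it drop shut, finish while still holding it there, and leave the other tubes and things on the worktop alone.

Things in the scene. Friction and masses are not known exactly. Their poses are not given: they have to be found in the camera images.
- warmer: dry-block tube warmer, white housing 220 deep x 206 wide x 84 mm high, fixed on the worktop. Origin on the worktop under the centre of its metal block; x points from its sloping control panel to the hood hinge at the rear, y to its left, z up. A tube fully home in a bore stands with its foot 30 mm and the top of its cap 116 mm above the worktop
- block_top (a point): centre of the top face of the aluminium block (84 x 176 mm), 85 mm above the worktop, axes as the warmer's. 8 upright bores, 17 mm across, chamfered 2 mm, 55 mm deep, centred at x = -19 and +19 mm, y = -60, -20, +20 and +60 mm from here. The bore at x = +19, y = -60 already holds the red-capped tube
- hood_hinge (a point): middle of the hood's hinge line, fixed at the rear of the warmer: x = +74, y = 0, z = 90 mm in the warmer's frame. The hinge line runs along the warmer's y. The hood is a clear box without a bottom, with a grey rim, 192 mm wide, 38 mm high, reaching 131 mm from the hinge, about 0.4 kg; open, it bulges to the rear, away from the block
- hood (a joint): angle of the hood in rad: 0 shut (level), growing as its front edge rises; it starts leaning back on its stop at 1.95. Let go above about 1.3 it falls back to the stop, below that it falls shut. Very little friction, no spring
- hood_bar (a point): middle of the hood's round black grip bar, 12 mm across, parallel to the hinge, free for 80 mm of its length, with a gap of 34 mm between it and the hood's front wall. With the hood shut it lies 171 mm ahead of the hinge (towards the panel) and 6 mm above it; it turns with the hood about the hinge, rising as the hood opens. It may turn between the fingers
- rack: grey tube rack, 234 x 110 x 55 mm, fixed on the worktop, with 16 mm holes whose floor is 10 mm above the worktop. Origin under its centre; x along its length. The four tubes stand in the holes at (x, y) = (-82, 20), (-21, -20), (41, 20) and (102, -20) mm
- purple_a: capped blood tube with a purple cap, one of the two to be warmed (yellow foot): barrel 13 mm across from the foot to 64 mm up, cap 16 mm across from 64 to 86 mm up. Origin at the centre of the foot, z up along the tube. About 12 g; standing in the rack, its foot 10 mm above the worktop; which of the four places it takes varies
- purple_b: capped blood tube with a purple cap, one of the two to be warmed (dark red foot): barrel 13 mm across from the foot to 64 mm up, cap 16 mm across from 64 to 86 mm up. Origin at the centre of the foot, z up along the tube. About 12 g; standing in the rack, its foot 10 mm above the worktop; which of the four places it takes varies
- green_a: capped blood tube with a green cap: barrel 13 mm across from the foot to 64 mm up, cap 16 mm across from 64 to 86 mm up. Origin at the centre of the foot, z up along the tube. About 12 g; standing in the rack, its foot 10 mm above the worktop; which of the four places it takes varies. Leave it
- green_b: capped blood tube with a green cap: barrel 13 mm across from the foot to 64 mm up, cap 16 mm across from 64 to 86 mm up. Origin at the centre of the foot, z up along the tube. About 12 g; standing in the rack, its foot 10 mm above the worktop; which of the four places it takes varies. Leave it
- red_tube: capped blood tube with a red cap: barrel 13 mm across from the foot to 64 mm up, cap 16 mm across from 64 to 86 mm up. Origin at the centre of the foot, z up along the tube. About 12 g; already standing in the rear right bore of the block, close to the open hood. Leave it
- clock_timer: white digital timer, 28 x 66 x 63 mm, standing on the worktop behind the work. Origin under its centre. Leave it
- bottle: small white plastic reagent bottle with a blue cap, 38 mm across, 70 mm high, standing on the worktop. Origin under its centre. Leave it
- marker_pen: white marker with a blue cap, 17 x 135 x 16 mm, lying on the worktop to the right of the rack. Origin under its middle, y along it. Leave it

How it is judged (in metres and radians):
On the way:
1. both purple-capped tubes stand fully home in bores of the block while the hood is still well open (z of each of purple_a, purple_b in the frame of warmer below 0.036 m and x of purple_a in the frame of warmer between -0.04 and 0.04 m and y of purple_a in the frame of warmer between -0.085 and 0.085 m and angle between each of purple_a, purple_b's own z axis and vertical below 0.12 rad and x of purple_b in the frame of warmer between -0.04 and 0.04 m and y of purple_b in the frame of warmer between -0.085 and 0.085 m and value of joint hood above 1.4 rad), for 0.2 s.
At the end, for the whole second after the job is handed in: both purple-capped tubes stand in bores of the block, upright within 7 degrees, feet within 6 mm of the bore floor and at rest; the hood is at rest at 45 degrees from shut, within 6 degrees, held by the robot's fingers (at least 1 N of contact) and carried by nothing else (z of each of purple_a, purple_b in the frame of warmer below 0.036 m and x of purple_a in the frame of warmer between -0.04 and 0.04 m and y of purple_a in the frame of warmer between -0.085 and 0.085 m and angle between each of purple_a, purple_b's own z axis and vertical below 0.12 rad and x of purple_b in the frame of warmer between -0.04 and 0.04 m and y of purple_b in the frame of warmer between -0.085 and 0.085 m and linear speed of each of purple_a, purple_b below 0.02 m/s and value of joint hood between 0.681 and 0.89 rad and velocity of joint hood between -0.05 and 0.05 rad/s and contact force between the fingers and hood above 1 N and contact force between each of purple_a, purple_b, green_a, green_b, red_tube and hood below 0.2 N); the arm keeps its last pose, push and grip.
It fails at once if the hood drops to within 20 degrees of shut (value of joint hood below 0.35 rad).
It fails at once if a green-capped or the red-capped tube is moved more than 20 mm (distance of any of green_a, green_b, red_tube from where it was at the start of the episode above 0.02 m).
It fails at once if the timer, the reagent bottle or the marker is moved more than 20 mm (distance of any of clock_timer, bottle, marker_pen from where it was at the start of the episode above 0.02 m).
It also fails if it takes over 72 s, if anything falls off the work surface, if the arm or the gripper's body presses on something with over 40 N, if the wrist force passes 120 N, or if a joint passes its speed limit or range.

## Working session

There is one attempt and no reset: what is moved stays moved. The work goes in short steps, Python scripts to look and compute and a shell command to move; the robot and the scene stay as the last step left them, time stands still between calls to the robot, and variables do not carry over. Pictures are saved under pics/ and viewed, at most 13 in all, crops included, and the job is handed in when it is done.

```bash
ls; mkdir -p pics; python3 - <<'E'
from bench import *
import cv2
print(state())
for n in("scene","top"):
    c=capture(n); cv2.imwrite(f"pics/{n}0.png",c["color"]); print(n,c["K"],c["k1"],c["R"],c["t"])
E
```

```text
pics
{'time_s': 0.0, 'qpos': array([ 1.29462036e+00,  3.53607143e-01,  1.63411863e+00, -1.16965352e-05,
        1.15519440e+00, -2.41874167e-03]), 'joint_vel': array([-1.23071954e-03, -2.79896815e-04, -1.34778160e-03, -7.51144517e-05,
        4.49741468e-04, -2.08839948e-03]), 'joint_efforts': array([ 3.34373479e-03, -5.93840218e+01, -3.34212971e+01,  7.00305775e-02,
        2.34496070e-02, -9.36811853e-05]), 'position': array([168.85199464, 601.25576037, 213.89593531]), 'eef_rot': array([-4.28644162e-01, -3.11203676e+00,  2.06728498e-03]), 'contact_force': array([-0.31975196, -0.0130985 , -0.8977942 ]), 'torque': array([-0.01812858,  0.0396668 , -0.01906329]), 'finger_force': 0.0, 'grip_width': 91.51506831440437}
scene [[467.60554255   0.         260.05023753]
 [  0.         467.60554255 188.67099149]
 [  0.           0.           1.        ]] -0.13076640933177613 [[ 0.84914836 -0.52811823 -0.00618045]
 [-0.30800151 -0.48565413 -0.81809238]
 [ 0.42904794  0.69658539 -0.57505362]] [-517.24096215  203.93333233 1136.4491242 ]
top [[434.20007816   0.         259.43152045]
 [  0.         434.20007816 191.06107862]
 [  0.           0.           1.        ]] -0.0505904167145326 [[ 0.01413922 -0.99964994  0.02236225]
 [-0.99312096 -0.01663967 -0.11590458]
 [ 0.11623611 -0.02056962 -0.99300859]] [ -81.78345832  580.76495278 1229.85670898]
```

View pics/scene0.png

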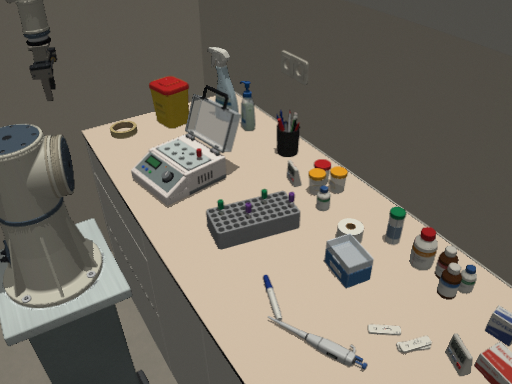

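View pics/top0.png

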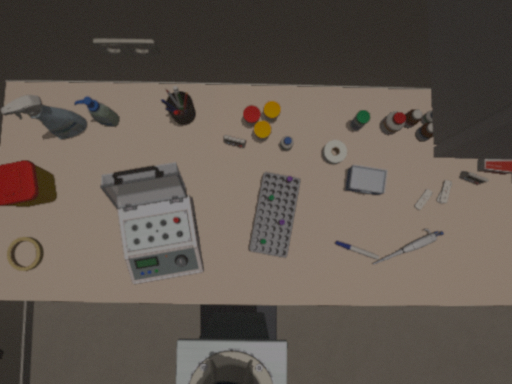

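The scene view shows the rack (about 253,217) with two purple caps (248,206; 291,196) and two green (221,203; 264,193). The warmer is at (180,167), with its hood open to the rear. The top view shows the block at (157,233), the rack at (275,215) and the hood bar at about (137,173).

```bash
cat > h.py <<'E'
from bench import *
import cv2, numpy as np
from scipy.optimize import least_squares
def ray(c,uv):
    p=cv2.undistortPoints(np.array(uv,float).reshape(-1,1,2),c["K"],np.array([c["k1"],0,0,0,0.]))[:,0]
    R=np.array(c["R"]);o=-R.T@np.array(c["t"])
    return o,np.c_[p,np.ones(len(p))]@R
def onz(c,uv,z):
    o,d=ray(c,uv); return o+d*((z-o[2])/d[:,2])[:,None]
def proj(c,X):
    return cv2.projectPoints(np.array(X,float).reshape(-1,1,3),cv2.Rodrigues(np.array(c["R"]))[0],np.array(c["t"],float),c["K"],np.array([c["k1"],0,0,0,0.]))[0][:,0]
def tri(c1,u1,c2,u2):
    o1,d1=ray(c1,[u1]);o2,d2=ray(c2,[u2]);d1=d1[0];d2=d2[0]
    s=np.linalg.lstsq(np.c_[d1,-d2],o2-o1,rcond=None)[0]
    a=o1+s[0]*d1;b=o2+s[1]*d2
    return (a+b)/2,np.linalg.norm(a-b)
def blobs(img,lo,hi,amin=4,box=None):
    m=cv2.inRange(cv2.cvtColor(img,cv2.COLOR_BGR2HSV),np.array(lo),np.array(hi))
    if box: k=np.zeros_like(m);k[box[1]:box[3],box[0]:box[2]]=255;m&=k
    n,_,s,ce=cv2.connectedComponentsWithStats(m)
    return [(ce[i].round(2),s[i,4]) for i in range(1,n) if s[i,4]>=amin]
E
python3 - <<'E'
from h import *
C={n:capture(n) for n in("scene","top")}
B={"scene":(130,140,310,240),"top":(110,170,305,285)}
for n in C:
    print(n,-np.array(C[n]["R"]).T@C[n]["t"])
    for nm,lo,hi in(("purple",(130,70,40),(165,255,255)),("green",(50,90,40),(85,255,255)),("red",(0,150,80),(6,255,255)),("red2",(170,130,80),(180,255,255))):
        print(nm,blobs(C[n]["color"],lo,hi,4,B[n]))
im=C["top"]["color"][160:290,95:310]
cv2.imwrite("pics/t1.png",cv2.resize(im,None,fx=3.7,fy=3.7,interpolation=cv2.INTER_CUBIC))
im=C["scene"]["color"][80:205,125:250]
cv2.imwrite("pics/s1.png",cv2.resize(im,None,fx=4.8,fy=4.8,interpolation=cv2.INTER_CUBIC))
E
```

```text
scene [  14.43493381 -965.75717242  817.15870274]
purple [(array([291. , 196.5]), np.int32(46)), (array([248., 207.]), np.int32(51))]
green [(array([153.11, 161.48]), np.int32(94)), (array([149.6, 171.2]), np.int32(5)), (array([263.95, 193.9 ]), np.int32(42)), (array([220.19, 204.47]), np.int32(47))]
red [(array([198.7, 150. ]), np.int32(10))]
red2 []
top [ 434.97244678  -46.79341313 1290.4004557 ]
purple [(array([289.1, 178.7]), np.int32(20)), (array([281.39, 221.78]), np.int32(23))]
green [(array([271.06, 197.22]), np.int32(18)), (array([262.95, 240.9 ]), np.int32(20)), (array([146.26, 262.21]), np.int32(104)), (array([156. , 270.5]), np.int32(6))]
red [(array([176. , 219.5]), np.int32(14))]
red2 []
```

View pics/t1.png

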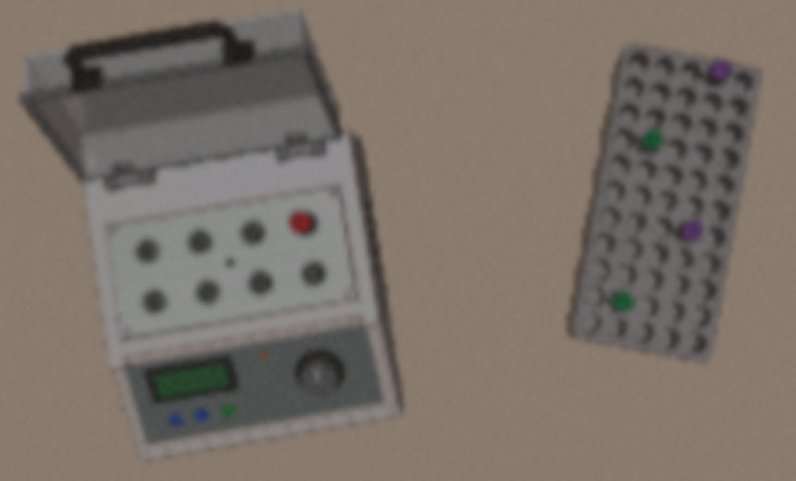

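View pics/s1.png

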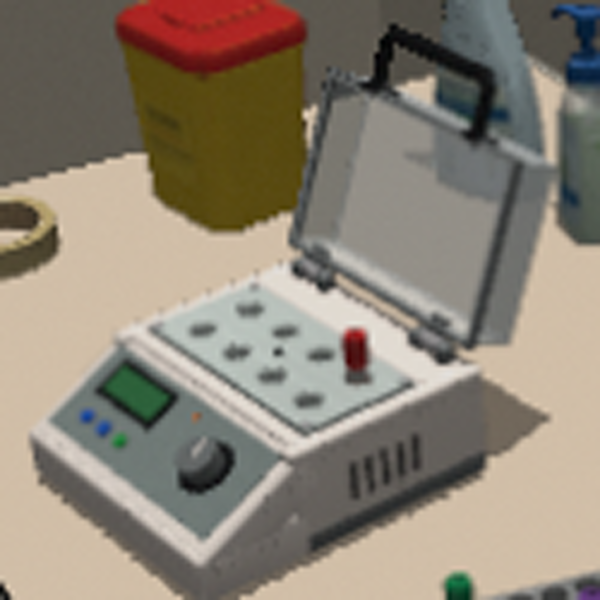

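The top crop shows 7 dark bores, the red cap in the rear right bore, and the rack with purple caps at its (102,-20) and (-21,-20) places. The scene crop shows the hood leaning back with the bar at its top. Next I fit the poses.

```bash
cat >> h.py <<'E'
def fit(P,W):
    "rigid 2D fit world=R(a)P+t"
    f=lambda q:((np.array([[np.cos(q[0]),-np.sin(q[0])],[np.sin(q[0]),np.cos(q[0])]])@P.T).T+q[1:]-W).ravel()
    r=least_squares(f,[0,*W.mean(0)]);return r.x,f(r.x).reshape(-1,2)
def wpt(q,p):
    c,s=np.cos(q[0]),np.sin(q[0]);return np.array([c*p[0]-s*p[1]+q[1],s*p[0]+c*p[1]+q[2],*p[2:]])
E
python3 - <<'E'
from h import *
C={n:capture(n) for n in("scene","top")};T=C["top"];S=C["scene"]
top=[(281.39,221.78),(289.1,178.7),(271.06,197.22),(262.95,240.9)]
sc=[(248,207),(291,196.5),(263.95,193.9),(220.19,204.47)]
loc=np.array([(-21,-20),(102,-20),(41,20),(-82,20)],float)
X=[]
for a,b in zip(top,sc): x,e=tri(T,a,S,b);X.append(x);print(x.round(1),e.round(1))
X=np.array(X)
for nm,W in(("tri",X[:,:2]),("topz92",onz(T,top,92)[:,:2]),("scenez85",onz(S,sc,85)[:,:2])):
    q,r=fit(loc,W);print(nm,q.round(3),r.round(1).tolist())
print("red",tri(T,(176,219.5),S,(198.7,150)))
# bores: intensity-weighted centroid of darkness
L=np.array([(19,60),(19,20),(19,-20),(-19,60),(-19,20),(-19,-20),(-19,-60)],float)
def bores(c,g):
    G=cv2.cvtColor(c["color"],cv2.COLOR_BGR2GRAY).astype(float);out=[]
    for u,v in g:
        for _ in range(5):
            iu,iv=round(u),round(v);p=G[iv-4:iv+5,iu-4:iu+5];w=np.clip(np.percentile(p,70)-12-p,0,None)
            yy,xx=np.mgrid[iv-4:iv+5,iu-4:iu+5];w=w*(((xx-u)**2+(yy-v)**2)<20);u,v=(w*xx).sum()/w.sum(),(w*yy).sum()/w.sum()
        out.append((u,v))
    return out
gt=[(95+u/3.7,160+v/3.7) for u,v in((147,250),(200,242),(253,232),(154,301),(207,292),(260,282),(313,273))]
gs=[(125+u/4.8,80+v/4.8) for u,v in((250,310),(286,331),(321,354),(203,329),(237,352),(272,376),(309,400))]
for nm,c,g in(("top",T,gt),("scene",S,gs)):
    for z in (82,85):
        b=bores(c,g);W=onz(c,b,z)[:,:2];q,r=fit(L,W);print(nm,z,q.round(3),r.round(1).tolist())
E
```

```text
[ 490.7 -133.6   86.2] 1.0
[ 611.7 -154.2   85.3] 1.6
[ 558.5 -104.1   83.8] 2.0
[436.8 -83.1  83.9] 1.9
tri [-1.71000e-01  5.14576e+02 -1.17049e+02] [[-0.2, 0.5], [0.0, 0.1], [-0.1, -0.2], [0.3, -0.3]]
topz92 [-1.72000e-01  5.14787e+02 -1.17005e+02] [[-0.2, 0.3], [0.5, -0.1], [0.0, -0.2], [-0.3, -0.1]]
scenez85 [-1.66000e-01  5.13651e+02 -1.17075e+02] [[-1.4, -1.3], [-0.1, 0.0], [0.7, 1.0], [0.8, 0.2]]
red (array([490.95193414, 153.4087633 , 114.20048013]), np.float64(1.2884940973121333))
top 82 [1.89000e-01 4.61859e+02 2.10746e+02] [[-0.1, -0.1], [-0.1, -0.1], [0.0, 0.2], [0.2, -0.3], [-0.0, -0.0], [-0.0, 0.1], [-0.0, 0.3]]
top 85 [1.89000e-01 4.61802e+02 2.10087e+02] [[-0.1, -0.0], [-0.0, -0.0], [0.1, 0.1], [0.2, -0.2], [-0.1, -0.0], [-0.1, 0.1], [-0.0, 0.1]]
scene 82 [1.87000e-01 4.61298e+02 2.13390e+02] [[-0.3, -1.9], [3.5, 4.7], [-2.5, 0.3], [0.0, -0.6], [-0.1, -0.8], [-0.7, -1.1], [0.0, -0.7]]
scene 85 [1.87000e-01 4.59491e+02 2.08546e+02] [[-0.2, -1.7], [3.6, 4.8], [-2.4, 0.2], [-0.1, -0.4], [-0.1, -0.7], [-0.8, -1.2], [0.0, -0.9]]
```

Both fits agree with the given geometry: residuals are under 0.5 mm and cap heights 84–86 mm against an expected 85. The rack is at (514.6, -117.0) with yaw -0.171, and the warmer is at (461.6, 210.2) with yaw 0.189. I'll keep the tool's y along the warmer's x throughout, so the first move is the turn.

```bash
cat > go.py <<'E'
from h import *
import sys
from scipy.spatial.transform import Rotation as Ro
RQ=(-0.171,514.6,-117.0);WQ=(0.189,461.7,210.2)
P={"p1":wpt(RQ,(-21,-20)),"p2":wpt(RQ,(102,-20)),"b1":wpt(WQ,(-19,60)),"b2":wpt(WQ,(-19,-20)),"b3":wpt(WQ,(-19,20))}
def bar(th):
    a=th+np.arctan2(6,171);r=np.hypot(171,6)
    w=wpt(WQ,(74-r*np.cos(a),0));return np.array([*w,90+r*np.sin(a)-19])
if __name__=="__main__":
    s=state();n,z=sys.argv[1],sys.argv[2:]
    t=bar(float(n)) if n[0].isdigit() else np.array([*P[n],float(z[0])])
    R=Ro.from_rotvec(s["eef_rot"]).as_matrix()
    print("t",s["time_s"],"pos",s["position"].round(1),"target",t.round(1),"dp_tool",(R.T@(t-s["position"])).round(1),
     "twist",round(np.arctan2(R[1,1],R[0,1])-WQ[0],4),"F",s["contact_force"].round(1),"grip",round(s["grip_width"],1),round(s["finger_force"],1),"tilt",R[2].round(3))
E
python3 -m creep '[{"claw":0.05,"dp":[0,0,0],"twist":0.123},{"claw":0.05,"dp":[0,0,0],"twist":0.123},{"claw":0.05,"dp":[0,0,0],"twist":0.123},{"claw":0.05,"dp":[0,0,0],"twist":0.123},{"claw":0.05,"dp":[0,0,0],"twist":0.123}]'
python3 -m creep '[{"claw":0.05,"dp":[0,0,0],"twist":0.123},{"claw":0.05,"dp":[0,0,0],"twist":0.123},{"claw":0.05,"dp":[0,0,0],"twist":0.123},{"claw":0.05,"dp":[0,0,0],"twist":0.123},{"claw":0.05,"dp":[0,0,0],"twist":0}]'
python3 go.py p1 160; python3 go.py 1.95
```

```text
time_s: 0.72
position: [169.0, 601.7, 214.5]
eef_rot: [-1.359, -2.832, 0.0]
contact_force: [-0.4, 0.3, -0.9]
grip_width: 60.8
finger_force: 0.0
time_s: 1.13
position: [169.0, 601.7, 214.5]
eef_rot: [2.008, 2.416, -0.0]
contact_force: [-0.3, 0.3, -0.8]
grip_width: 50.1
finger_force: 0.0
t 1.1333 pos [169.  601.7 214.5] target [ 490.5 -133.1  160. ] dp_tool [-781.3  181.5   54.6] twist -0.0048 F [-0.3  0.3 -0.8] grip 50.1 0.0 tilt [-0. -0. -1.]
t 1.1333 pos [169.  601.7 214.5] target [602.  237.  227.6] dp_tool [-437.8  358.9  -13.1] twist -0.0048 F [-0.3  0.3 -0.8] grip 50.1 0.0 tilt [-0. -0. -1.]
```

```bash

python3 -m creep '[{"claw":0.05,"dp":[-0.039,0.009,0],"twist":-0.0048},{"claw":0.05,"dp":[-0.039,0.009,0],"twist":0},{"claw":0.05,"dp":[-0.039,0.009,0],"twist":0},{"claw":0.05,"dp":[-0.039,0.009,0],"twist":0},{"claw":0.05,"dp":[-0.039,0.009,0],"twist":0}]' | sed -n 2p
python3 -m creep '[{"claw":0.05,"dp":[-0.039,0.009,0],"twist":0},{"claw":0.05,"dp":[-0.039,0.009,0],"twist":0},{"claw":0.05,"dp":[-0.039,0.009,0],"twist":0},{"claw":0.05,"dp":[-0.039,0.009,0],"twist":0},{"claw":0.05,"dp":[-0.039,0.009,0],"twist":0}]' | sed -n 2p
python3 -m creep '[{"claw":0.05,"dp":[-0.039,0.009,0],"twist":0},{"claw":0.05,"dp":[-0.039,0.009,0],"twist":0},{"claw":0.05,"dp":[-0.039,0.009,0],"twist":0},{"claw":0.05,"dp":[-0.039,0.009,0],"twist":0},{"claw":0.05,"dp":[-0.039,0.009,0],"twist":0}]' | sed -n 2p
python3 -m creep '[{"claw":0.05,"dp":[-0.039,0.009,0.01],"twist":0},{"claw":0.05,"dp":[-0.039,0.009,0.01],"twist":0},{"claw":0.05,"dp":[-0.039,0.009,0.01],"twist":0},{"claw":0.05,"dp":[-0.039,0.009,0.01],"twist":0},{"claw":0.05,"dp":[-0.039,0.009,0.01],"twist":0}]' | sed -n 2p
python3 go.py p1 69
```

```text
position: [251.0, 417.3, 214.5]
position: [332.9, 234.7, 214.8]
position: [415.0, 51.9, 214.9]
position: [496.9, -131.0, 164.2]
t 2.8 pos [ 496.9 -131.   164.2] target [ 490.5 -133.1   69. ] dp_tool [-0.8 -6.8 95.2] twist 0.0102 F [0.8 1.4 0.4] grip 49.7 0.0 tilt [-0.     0.001 -1.   ]
```

```bash

python3 -m creep '[{"claw":0.05,"dp":[-0.001,-0.007,0.02],"twist":0},{"claw":0.05,"dp":[0,0,0.015],"twist":0},{"claw":0.05,"dp":[0,0,0],"twist":0}]' | sed -n 2p
python3 go.py p1 69; python3 - <<'E'
from h import *
c=capture("top");print(blobs(c["color"],(130,70,40),(165,255,255),4,(110,170,305,285)))
c=capture("scene");im=c["color"][120:245,190:310];cv2.imwrite("pics/s2.png",cv2.resize(im,None,fx=4.8,fy=4.8,interpolation=cv2.INTER_CUBIC))
E
```

```text
position: [487.6, -131.5, 126.9]
t 3.05 pos [ 487.6 -131.5  126.9] target [ 490.5 -133.1   69. ] dp_tool [-2.3  2.7 57.9] twist 0.0082 F [-1.3 -0.2 -0.4] grip 50.0 0.0 tilt [ 0.002 -0.004 -1.   ]
[(array([289.2, 178.2]), np.int32(15))]
```

View pics/s2.png

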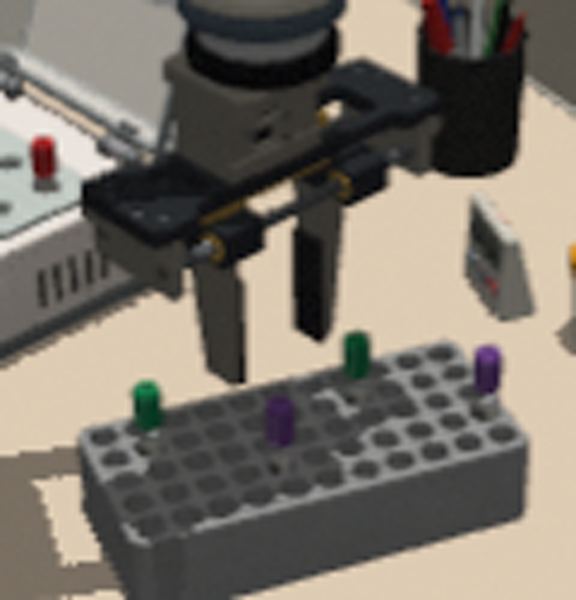

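The picture shows the open fingers straddling the middle purple cap (crop 280,420), clear of both green caps. I'll trim, settle and descend.

```bash

python3 -m creep '[{"claw":0.05,"dp":[-0.002,0.001,0],"twist":0.008},{"claw":0.05,"dp":[0,0,0],"twist":0},{"claw":0.05,"dp":[0,0,0],"twist":0}]' | sed -n 2p
python3 go.py p1 69
```

```text
position: [492.0, -132.7, 130.7]
t 3.4 pos [ 492.  -132.7  130.7] target [ 490.5 -133.1   69. ] dp_tool [-0.1 -1.6 61.7] twist -0.0009 F [ 0.3  0.6 -0.5] grip 50.2 0.0 tilt [-0.001  0.002 -1.   ]
```

```bash

python3 -m creep '[{"claw":0.05,"dp":[0,-0.001,0.015],"twist":0},{"claw":0.05,"dp":[0,0,0.015],"twist":0},{"claw":0.05,"dp":[0,0,0.015],"twist":0},{"claw":0.05,"dp":[0,0,0.012],"twist":0},{"claw":0.05,"dp":[0,0,0.004],"twist":0}]' | sed -n 2p
python3 -m creep '[{"claw":0.05,"dp":[0,0,0],"twist":0},{"claw":0.05,"dp":[0,0,0],"twist":0},{"claw":0.03,"dp":[0,0,0],"twist":0}]'| sed -n 2p
python3 go.py p1 69
python3 -m creep '[{"claw":0.01,"dp":[0,0,0],"twist":0},{"claw":0.01,"dp":[0,0,0],"twist":0},{"claw":0.01,"dp":[0,0,0],"twist":0},{"claw":0.01,"dp":[0,0,0],"twist":0},{"claw":0.01,"dp":[0,0,0],"twist":0}]'
python3 go.py p1 69
```

```text
position: [489.5, -132.6, 67.7]
position: [490.8, -133.1, 69.5]
t 4.0667 pos [ 490.8 -133.1   69.5] target [ 490.5 -133.1   69. ] dp_tool [ 0.1 -0.3  0.5] twist -0.0019 F [0.4 0.4 0.9] grip 45.2 0.0 tilt [-0.001  0.001 -1.   ]
time_s: 4.48
position: [490.2, -133.1, 68.8]
eef_rot: [2.004, 2.419, 0.0]
contact_force: [0.6, 0.2, 1.8]
grip_width: 15.6
finger_force: 30.0
t 4.4833 pos [ 490.2 -133.1   68.8] target [ 490.5 -133.1   69. ] dp_tool [-0.1  0.3 -0.2] twist -0.0022 F [0.6 0.2 1.8] grip 15.6 30.0 tilt [-0.  0. -1.]
```

```bash

python3 -m creep '[{"claw":0.01,"dp":[0,0,-0.015],"twist":0},{"claw":0.01,"dp":[0,0,-0.025],"twist":0},{"claw":0.01,"dp":[0,0,-0.03],"twist":0},{"claw":0.01,"dp":[0,0,-0.03],"twist":0},{"claw":0.01,"dp":[0,0,-0.025],"twist":0}]' | tail -3
python3 go.py b1 190
```

```text
contact_force: [0.1, -0.3, 0.2]
grip_width: 15.3
finger_force: 30.0
t 4.9 pos [ 490.2 -133.1  195.5] target [431.8 265.6 190. ] dp_tool [402.6  16.5   5.4] twist -0.0023 F [ 0.1 -0.3  0.2] grip 15.3 30.0 tilt [-0.     0.001 -1.   ]
```

```bash

python3 -m creep '[{"claw":0.01,"dp":[0.02,0.001,0],"twist":0},{"claw":0.01,"dp":[0.035,0.002,0],"twist":0},{"claw":0.01,"dp":[0.04,0.002,0],"twist":0},{"claw":0.01,"dp":[0.04,0.002,0],"twist":0},{"claw":0.01,"dp":[0.04,0.002,0],"twist":0}]' | sed -n 2p
python3 -m creep '[{"claw":0.01,"dp":[0.04,0.002,0],"twist":0},{"claw":0.01,"dp":[0.04,0.002,0],"twist":0},{"claw":0.01,"dp":[0.04,0.002,0],"twist":0},{"claw":0.01,"dp":[0.04,0.001,0],"twist":0},{"claw":0.01,"dp":[0.03,0,0],"twist":0}]' | sed -n 2p
python3 -m creep '[{"claw":0.01,"dp":[0.02,0,0],"twist":0},{"claw":0.01,"dp":[0.012,0,0],"twist":0},{"claw":0.01,"dp":[0.005,0,0],"twist":0},{"claw":0.01,"dp":[0,0,0],"twist":0},{"claw":0.01,"dp":[0,0,0],"twist":0}]' | sed -n 2p
python3 go.py b1 150
python3 - <<'E'
from h import *
c=capture("scene");im=c["color"][60:185,115:240];cv2.imwrite("pics/s3.png",cv2.resize(im,None,fx=4.8,fy=4.8,interpolation=cv2.INTER_CUBIC))
E
```

```text
position: [465.9, 41.9, 193.8]
position: [437.3, 231.4, 193.7]
position: [431.2, 264.1, 193.4]
t 6.15 pos [431.2 264.1 193.4] target [431.8 265.6 150. ] dp_tool [ 1.4  0.8 43.4] twist -0.0023 F [0.3 0.4 0.2] grip 15.4 30.0 tilt [-0.001 -0.    -1.   ]
```

View pics/s3.png

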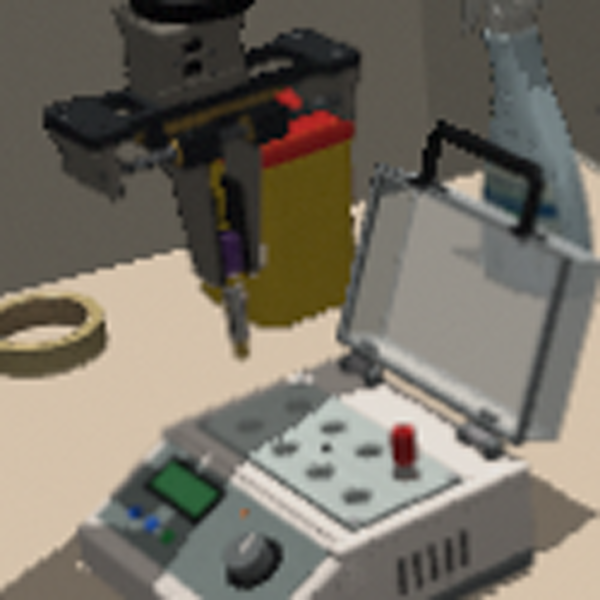

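The tube hangs between the fingers with its yellow foot at crop (241,352), above the rear-left of the block. I'll check its lean against the projected vertical.

```bash
python3 - <<'E'
from h import *
c=capture("scene");t=capture("top");p=state()["position"]
for z in(220.4,209,198.4,140,134.4):
    u=proj(c,[p[0],p[1],z+0])[0];print(z,u.round(1),((u-[115,60])*4.8).round(0), "top",proj(t,[p[0],p[1],z])[0].round(1))
print("purple",blobs(c["color"],(125,60,30),(165,255,255),4,(140,80,200,150)))
print("yel",blobs(c["color"],(15,120,60),(32,255,255),2,(158,120,172,140)))
E
```

```text
220.4 [162.1 108.9] [226. 235.] top [122.7 241.1]
209 [162.6 112.4] [228. 252.] top [124.  241.1]
198.4 [163.  115.6] [230. 267.] top [125.2 241.1]
140 [165.2 132.8] [241. 349.] top [131.5 241.1]
134.4 [165.4 134.4] [242. 357.] top [132.1 241.1]
purple [(array([162.81, 111.89]), np.int32(37))]
yel [(array([159.33, 120.67]), np.int32(6)), (array([168.72, 123.26]), np.int32(43)), (array([165. , 132.5]), np.int32(2))]
```

The tube is upright: its foot is within a pixel of the projected vertical. Descending into the bore.

```bash

python3 -m creep '[{"claw":0.01,"dp":[0.001,0.001,0.01],"twist":-0.002},{"claw":0.01,"dp":[0,0,0.015],"twist":0},{"claw":0.01,"dp":[0,0,0.015],"twist":0},{"claw":0.01,"dp":[0,0,0],"twist":0},{"claw":0.01,"dp":[0,0,0],"twist":0}]' | sed -n '2p;4p'
python3 go.py b1 91
python3 -m creep '[{"claw":0.01,"dp":[0,0,0.007],"twist":0},{"claw":0.01,"dp":[0,0,0.007],"twist":0},{"claw":0.01,"dp":[0,0,0.007],"twist":0},{"claw":0.01,"dp":[0,0,0.005],"twist":0},{"claw":0.01,"dp":[0,0,0],"twist":0}]' | sed -n '2p;4p'
python3 go.py b1 91
```

```text
position: [431.5, 265.3, 152.7]
contact_force: [-0.1, -0.1, -0.3]
t 6.7167 pos [431.5 265.3 152.7] target [431.8 265.6  91. ] dp_tool [ 0.2  0.4 61.7] twist -0.0008 F [-0.1 -0.1 -0.3] grip 15.7 30.0 tilt [-0.001 -0.002 -1.   ]
position: [431.3, 265.7, 126.4]
contact_force: [-0.5, 0.0, 0.2]
t 7.1333 pos [431.3 265.7 126.4] target [431.8 265.6  91. ] dp_tool [-0.2  0.5 35.4] twist -0.0002 F [-0.5  0.   0.2] grip 15.4 30.0 tilt [-0.001 -0.002 -1.   ]
```

```bash

python3 -m creep '[{"claw":0.01,"dp":[0,0,0.01],"twist":0},{"claw":0.01,"dp":[0,0,0.01],"twist":0},{"claw":0.01,"dp":[0,0,0.01],"twist":0},{"claw":0.01,"dp":[0,0,0.005],"twist":0},{"claw":0.01,"dp":[0,0,0.001],"twist":0}]' | sed -n '2p;4p'
python3 -m creep '[{"claw":0.01,"dp":[0,0,0],"twist":0},{"claw":0.01,"dp":[0,0,0],"twist":0}]' | sed -n '2p;4p'
python3 go.py b1 89.5
```

```text
position: [431.1, 265.6, 90.0]
contact_force: [-0.5, -0.4, -0.1]
position: [432.1, 266.2, 91.6]
contact_force: [-0.2, 0.3, 0.3]
t 7.7167 pos [432.1 266.2  91.6] target [431.8 265.6  89.5] dp_tool [-0.6 -0.4  2.1] twist -0.0002 F [-0.2  0.3  0.3] grip 15.9 30.0 tilt [ 0.  0. -1.]
```

```bash

python3 -m creep '[{"claw":0.01,"dp":[0,0,0.001],"twist":0},{"claw":0.05,"dp":[0,0,0],"twist":0},{"claw":0.05,"dp":[0,0,0],"twist":0},{"claw":0.05,"dp":[0,0,0],"twist":0},{"claw":0.05,"dp":[0,0,0],"twist":0}]' | tail -3
python3 -m creep '[{"claw":0.05,"dp":[0,0,-0.01],"twist":0},{"claw":0.05,"dp":[0,0,-0.02],"twist":0},{"claw":0.05,"dp":[0,0,-0.03],"twist":0},{"claw":0.05,"dp":[0,0,-0.03],"twist":0}]' | sed -n '2p;4p'
python3 go.py p2 170
```

```text
contact_force: [-0.1, -0.8, 0.1]
grip_width: 40.1
finger_force: 0.0
position: [431.4, 265.7, 181.8]
contact_force: [1.4, -0.1, -0.1]
t 8.4667 pos [431.4 265.7 181.8] target [ 611.7 -154.1  170. ] dp_tool [-446.2   98.4   11.9] twist -0.0002 F [ 1.4 -0.1 -0.1] grip 49.7 0.0 tilt [-0.001 -0.001 -1.   ]
```

```bash

python3 -m creep '[{"claw":0.05,"dp":[-0.02,0,0],"twist":0},{"claw":0.05,"dp":[-0.04,0.008,0],"twist":0},{"claw":0.05,"dp":[-0.04,0.008,0],"twist":0},{"claw":0.05,"dp":[-0.04,0.009,0],"twist":0},{"claw":0.05,"dp":[-0.04,0.01,0],"twist":0}]' | sed -n 2p
python3 -m creep '[{"claw":0.05,"dp":[-0.04,0.01,0],"twist":0},{"claw":0.05,"dp":[-0.04,0.01,0],"twist":0},{"claw":0.05,"dp":[-0.04,0.01,0],"twist":0},{"claw":0.05,"dp":[-0.04,0.01,0.005],"twist":0},{"claw":0.05,"dp":[-0.04,0.01,0.005],"twist":0}]' | sed -n 2p
python3 -m creep '[{"claw":0.05,"dp":[-0.035,0.01,0.005],"twist":0},{"claw":0.05,"dp":[-0.02,0.003,0.01],"twist":0},{"claw":0.05,"dp":[-0.011,0.0,0.02],"twist":0},{"claw":0.05,"dp":[0,0,0],"twist":0},{"claw":0.05,"dp":[0,0,0],"twist":0}]' | sed -n 2p
python3 -m creep '[{"claw":0.05,"dp":[0,0,0],"twist":0},{"claw":0.05,"dp":[0,0,0],"twist":0}]' | sed -n 2p
python3 go.py p2 69
python3 - <<'E'
from h import *
T=capture("top");S=capture("scene");W=(0.189,461.7,210.2)
lo,hi=(130,70,40),(165,255,255)
a=blobs(T["color"],lo,hi,4,(110,200,205,285));b=blobs(S["color"],lo,hi,4,(130,120,230,200));print(a,b)
b1=wpt(W,(-19,60,105));print("expect top",proj(T,b1).round(1),"scene",proj(S,b1).round(1))
if a and b: print(tri(T,a[0][0],S,b[0][0]),b1)
E
```

```text
position: [500.5, 94.3, 181.7]
position: [587.6, -93.4, 171.7]
position: [611.0, -153.7, 135.2]
position: [612.3, -152.7, 136.9]
t 9.8833 pos [ 612.3 -152.7  136.9] target [ 611.7 -154.1   69. ] dp_tool [-1.2 -0.9 67.9] twist 0.0007 F [ 1.1 -0.2  0. ] grip 50.1 0.0 tilt [-0.     0.001 -1.   ]
[(array([134.38, 240.57]), np.int32(21))] [(array([166.41, 142.21]), np.int32(29))]
expect top [[134.4 241. ]] scene [[166.4 142.4]]
(array([432.47541168, 265.62211507, 105.6041195 ]), np.float64(1.2198085733006063)) [431.76573275 265.56189705 105.        ]
```

The first tube is fully home: its cap triangulates to z = 105.6 mm against an expected 105. On to the second.

```bash

python3 -m creep '[{"claw":0.05,"dp":[-0.001,-0.001,0.015],"twist":0},{"claw":0.05,"dp":[0,0,0.02],"twist":0},{"claw":0.05,"dp":[0,0,0.018],"twist":0},{"claw":0.05,"dp":[0,0,0.012],"twist":0},{"claw":0.05,"dp":[0,0,0.003],"twist":0}]' | sed -n 2p
python3 -m creep '[{"claw":0.05,"dp":[0,0,0],"twist":0},{"claw":0.05,"dp":[0,0,0],"twist":0},{"claw":0.03,"dp":[0,0,0],"twist":0}]'| sed -n 2p
python3 -m creep '[{"claw":0.01,"dp":[0,0,0],"twist":0},{"claw":0.01,"dp":[0,0,0],"twist":0},{"claw":0.01,"dp":[0,0,0],"twist":0},{"claw":0.01,"dp":[0,0,0],"twist":0},{"claw":0.01,"dp":[0,0,0],"twist":0}]' | sed -n '2p;4,6p'
python3 go.py p2 69
```

```text
position: [610.1, -154.0, 66.0]
position: [612.0, -154.8, 68.7]
position: [611.2, -154.8, 67.8]
contact_force: [-0.6, 0.4, 2.1]
grip_width: 15.7
finger_force: 30.0
t 11.0667 pos [ 611.2 -154.8   67.8] target [ 611.7 -154.1   69. ] dp_tool [ 0.6  0.6 -1.2] twist -0.0002 F [-0.6  0.4  2.1] grip 15.7 30.0 tilt [-0.  0. -1.]
```

```bash

python3 -m creep '[{"claw":0.01,"dp":[0,0,-0.015],"twist":0},{"claw":0.01,"dp":[0,0,-0.03],"twist":0},{"claw":0.01,"dp":[0,0,-0.035],"twist":0},{"claw":0.01,"dp":[0,0,-0.03],"twist":0},{"claw":0.01,"dp":[0,0,-0.02],"twist":0}]' | sed -n '2p;5p'
python3 go.py b2 195
```

```text
position: [612.1, -155.0, 200.8]
grip_width: 15.5
t 11.4833 pos [ 612.1 -155.   200.8] target [446.8 187.  195. ] dp_tool [367.  -98.2   5.1] twist -0.0003 F [ 0.5 -1.1 -0.8] grip 15.5 30.0 tilt [-0.001  0.003 -1.   ]
```

```bash

python3 -m creep '[{"claw":0.01,"dp":[0.02,-0.01,0],"twist":0},{"claw":0.01,"dp":[0.035,-0.013,0],"twist":0},{"claw":0.01,"dp":[0.039,-0.013,0],"twist":0},{"claw":0.01,"dp":[0.039,-0.013,0],"twist":0},{"claw":0.01,"dp":[0.039,-0.013,0],"twist":0}]' | sed -n 2p
python3 -m creep '[{"claw":0.01,"dp":[0.039,-0.012,0],"twist":0},{"claw":0.01,"dp":[0.039,-0.011,0],"twist":0},{"claw":0.01,"dp":[0.039,-0.008,0],"twist":0},{"claw":0.01,"dp":[0.035,-0.005,0],"twist":0},{"claw":0.01,"dp":[0.025,0,0],"twist":0}]' | sed -n 2p
python3 -m creep '[{"claw":0.01,"dp":[0.014,0,0],"twist":0},{"claw":0.01,"dp":[0.004,0,0],"twist":0},{"claw":0.01,"dp":[0,0,0],"twist":0},{"claw":0.01,"dp":[0,0,0],"twist":0},{"claw":0.01,"dp":[0,0,0],"twist":0}]' | sed -n 2p
python3 go.py b2 150
python3 - <<'E'
from h import *
c=capture("scene");p=state()["position"]
for z in(10.2,20,72): print(z,proj(c,[p[0],p[1],p[2]-67.8+z])[0].round(1))
print("purple",blobs(c["color"],(125,60,30),(165,255,255),4,(160,80,230,170)))
print("darkred",blobs(c["color"],(0,120,30),(8,255,150),2,(170,110,220,165)),blobs(c["color"],(172,120,30),(180,255,150),2,(170,110,220,165)))
E
```

```text
position: [516.7, 3.7, 197.6]
position: [447.5, 171.8, 197.8]
position: [446.2, 186.3, 197.5]
t 12.7333 pos [446.2 186.3 197.5] target [446.8 187.  150. ] dp_tool [ 0.5  0.7 47.5] twist -0.0011 F [ 1.  -0.3 -0.4] grip 15.7 30.0 tilt [-0. -0. -1.]
10.2 [179.8 141.9]
20 [179.5 139. ]
72 [177.7 123.2]
purple [(array([177.5 , 118.76]), np.int32(34)), (array([166.5, 142.5]), np.int32(30))]
darkred [(array([180. , 139.5]), np.int32(2)), (array([198.5, 148. ]), np.int32(2)), (array([198.67, 153.05]), np.int32(21))] [(array([198.2, 152.8]), np.int32(5))]
```

```bash

python3 -m creep '[{"claw":0.01,"dp":[0.0005,0.0005,0.01],"twist":0},{"claw":0.01,"dp":[0,0,0.015],"twist":0},{"claw":0.01,"dp":[0,0,0.015],"twist":0},{"claw":0.01,"dp":[0,0,0.005],"twist":0},{"claw":0.01,"dp":[0,0,0],"twist":0}]' | sed -n '2p;4p'
python3 -m creep '[{"claw":0.01,"dp":[0,0,0.007],"twist":0},{"claw":0.01,"dp":[0,0,0.007],"twist":0},{"claw":0.01,"dp":[0,0,0.007],"twist":0},{"claw":0.01,"dp":[0,0,0.005],"twist":0},{"claw":0.01,"dp":[0,0,0],"twist":0}]' | sed -n '2p;4p'
python3 go.py b2 89.5
```

```text
position: [445.5, 187.0, 150.9]
contact_force: [0.5, 0.2, -0.7]
position: [445.8, 187.7, 125.5]
contact_force: [-0.5, 0.0, -0.3]
t 13.6167 pos [445.8 187.7 125.5] target [446.8 187.   89.5] dp_tool [-0.8  0.9 36. ] twist -0.0001 F [-0.5  0.  -0.3] grip 15.5 30.0 tilt [-0.    -0.002 -1.   ]
```

```bash

python3 -m creep '[{"claw":0.01,"dp":[-0.0005,0.0005,0.01],"twist":0},{"claw":0.01,"dp":[0,0,0.01],"twist":0},{"claw":0.01,"dp":[0,0,0.01],"twist":0},{"claw":0.01,"dp":[0,0,0.005],"twist":0},{"claw":0.01,"dp":[0,0,0.002],"twist":0}]' | sed -n '2p;4p'
python3 -m creep '[{"claw":0.01,"dp":[0,0,0],"twist":0},{"claw":0.01,"dp":[0,0,0],"twist":0}]' | sed -n '2p;4p'
python3 -m creep '[{"claw":0.05,"dp":[0,0,0],"twist":0},{"claw":0.05,"dp":[0,0,0],"twist":0},{"claw":0.05,"dp":[0,0,0],"twist":0},{"claw":0.05,"dp":[0,0,0],"twist":0}]' | sed -n '2p;4,6p'
python3 -m creep '[{"claw":0.05,"dp":[0,0,-0.01],"twist":0},{"claw":0.05,"dp":[0,0,-0.03],"twist":0},{"claw":0.05,"dp":[0,0,-0.04],"twist":0},{"claw":0.05,"dp":[0,0,-0.04],"twist":0},{"claw":0.05,"dp":[0,0,-0.04],"twist":0}]' | sed -n '2p;4p'
python3 -m creep '[{"claw":0.05,"dp":[0,-0.02,-0.035],"twist":0},{"claw":0.05,"dp":[0,-0.04,-0.01],"twist":0},{"claw":0.05,"dp":[0,-0.04,0],"twist":0},{"claw":0.05,"dp":[0,0,0],"twist":0},{"claw":0.05,"dp":[0,0,0],"twist":0}]' | sed -n '2p;4p'
python3 go.py 1.95
python3 - <<'E'
from h import *
T=capture("top");S=capture("scene");W=(0.189,461.7,210.2)
lo,hi=(130,70,40),(165,255,255)
print(blobs(T["color"],lo,hi,3,(110,170,305,285)),blobs(S["color"],lo,hi,3,(130,120,310,240)))
for p in((-19,60),(-19,-20)):print("expect top",proj(T,wpt(W,(*p,105))).round(1),"scene",proj(S,wpt(W,(*p,105))).round(1))
cv2.imwrite("pics/s4.png",cv2.resize(S["color"][60:200,110:260],None,fx=4,fy=4,interpolation=cv2.INTER_CUBIC))
cv2.imwrite("pics/t4.png",cv2.resize(T["color"][150:290,90:215],None,fx=4,fy=4,interpolation=cv2.INTER_CUBIC))
E
```

```text
position: [446.2, 187.2, 88.2]
contact_force: [-0.1, 0.8, 0.1]
position: [447.0, 187.6, 89.5]
contact_force: [1.2, -0.3, -0.5]
position: [447.2, 187.6, 89.9]
contact_force: [-0.8, 0.8, 0.1]
grip_width: 40.0
finger_force: 0.0
position: [446.4, 187.3, 252.2]
contact_force: [0.6, -0.4, 0.5]
position: [347.5, 168.5, 295.9]
contact_force: [0.9, 1.3, -1.0]
t 15.3667 pos [347.5 168.5 295.9] target [602.  237.  227.6] dp_tool [ 19.3 262.8  68.9] twist 0.0006 F [ 0.9  1.3 -1. ] grip 50.2 0.0 tilt [ 0.001  0.002 -1.   ]
[(array([163.29, 235.71]), np.int32(21))] [(array([282.33, 123.  ]), np.int32(3)), (array([166.41, 142.21]), np.int32(29)), (array([180.62, 151.53]), np.int32(32))]
expect top [[134.4 241. ]] scene [[166.4 142.4]]
expect top [[163.5 236. ]] scene [[181.1 151.9]]
```

View pics/t4.png

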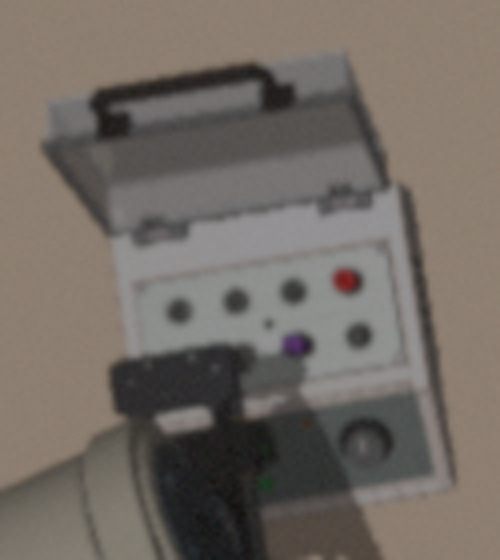

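The second purple cap sits at top crop (297,343), matching the expected projection. The bar runs from (100,97) to (265,72) in the crop and is clear of the arm. Checking the bar's position in both views.

```bash
python3 - <<'E'
from h import *
from go import bar
T=capture("top");S=capture("scene")
for th in(1.9,1.95,2.0):
    b=bar(th)+[0,0,19];print(th,b.round(1),proj(T,b).round(1),proj(S,b).round(1))
out=[]
for n,c,box in(("top",T,(113,164,161,178)),("scene",S,(205,86,229,104))):
    m=cv2.inRange(cv2.cvtColor(c["color"],cv2.COLOR_BGR2GRAY),0,60);k=np.zeros_like(m);k[box[1]:box[3],box[0]:box[2]]=1;m=m*k
    y,x=np.nonzero(m);print(n,len(x),x.mean(),y.mean(),[(i,round(y[x==i].mean(),1),(x==i).sum()) for i in range(x.min(),x.max()+1,3) if (x==i).any()])
E
```

```text
1.9 [594.3 235.6 249.9] [[134.1 173.6]] [[214.5  90.7]]
1.95 [602.  237.  246.6] [[134.  170.6]] [[216.6  91. ]]
2.0 [609.6 238.5 243. ] [[133.9 167.8]] [[218.6  91.4]]
top 199 138.71859296482413 171.4924623115578 [(113, np.float64(176.0), np.int64(3)), (116, np.float64(175.0), np.int64(5)), (119, np.float64(173.5), np.int64(4)), (122, np.float64(173.0), np.int64(3)), (125, np.float64(172.5), np.int64(4)), (128, np.float64(172.0), np.int64(3)), (131, np.float64(171.5), np.int64(4)), (134, np.float64(170.5), np.int64(4)), (137, np.float64(170.5), np.int64(4)), (140, np.float64(169.5), np.int64(4)), (143, np.float64(169.5), np.int64(4)), (146, np.float64(168.5), np.int64(4)), (149, np.float64(168.0), np.int64(3)), (152, np.float64(167.5), np.int64(4)), (155, np.float64(168.5), np.int64(4)), (158, np.float64(173.5), np.int64(8))]
scene 151 217.11258278145695 94.17218543046357 [(205, np.float64(92.5), np.int64(12)), (208, np.float64(87.5), np.int64(4)), (211, np.float64(88.5), np.int64(4)), (214, np.float64(90.0), np.int64(5)), (217, np.float64(94.5), np.int64(6)), (220, np.float64(95.4), np.int64(7)), (223, np.float64(97.2), np.int64(6)), (226, np.float64(98.5), np.int64(10))]
```

View pics/s4.png

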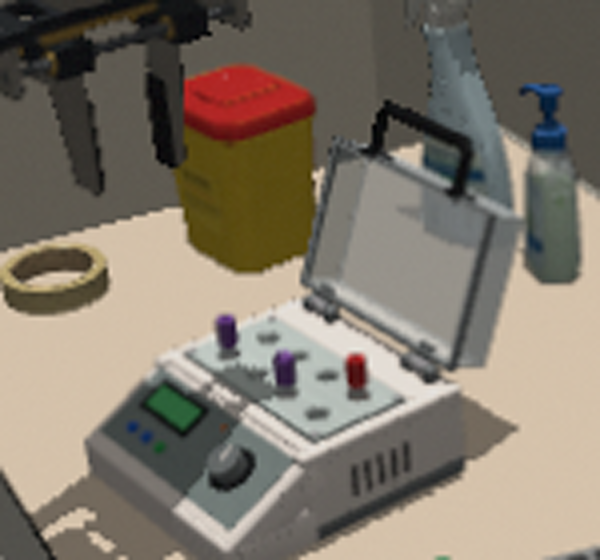

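The scene crop shows both purple caps standing in the front row and the hood on its stop. The bar's pixels match the 1.95 rad prediction in both views. Going over the bar.

```bash

python3 -m creep '[{"claw":0.05,"dp":[0.003,0.02,0],"twist":0},{"claw":0.05,"dp":[0.004,0.035,0],"twist":0},{"claw":0.05,"dp":[0.004,0.04,0],"twist":0},{"claw":0.05,"dp":[0.004,0.04,0],"twist":0},{"claw":0.05,"dp":[0.004,0.04,0],"twist":0}]' | sed -n 2p
python3 -m creep '[{"claw":0.05,"dp":[0,0.04,0],"twist":0},{"claw":0.05,"dp":[0,0.03,0],"twist":0},{"claw":0.05,"dp":[0,0.016,0],"twist":0},{"claw":0.05,"dp":[0,0,0],"twist":0},{"claw":0.05,"dp":[0,0,0],"twist":0}]' | sed -n 2p
python3 -m creep '[{"claw":0.05,"dp":[0,0,0],"twist":0},{"claw":0.05,"dp":[0,0,0],"twist":0}]' | sed -n 2p
python3 go.py 1.95
python3 - <<'E'
from h import *
S=capture("scene")
cv2.imwrite("pics/s5.png",cv2.resize(S["color"][40:180,130:280],None,fx=4,fy=4,interpolation=cv2.INTER_CUBIC))
E
```

```text
position: [519.6, 220.7, 293.6]
position: [602.1, 236.2, 292.7]
position: [600.7, 236.2, 294.4]
t 16.5667 pos [600.7 236.2 294.4] target [602.  237.  227.6] dp_tool [ 0.6  1.5 66.8] twist -0.0001 F [-0.6 -0.2 -0.5] grip 49.9 0.0 tilt [-0.    -0.001 -1.   ]
```

View pics/s5.png

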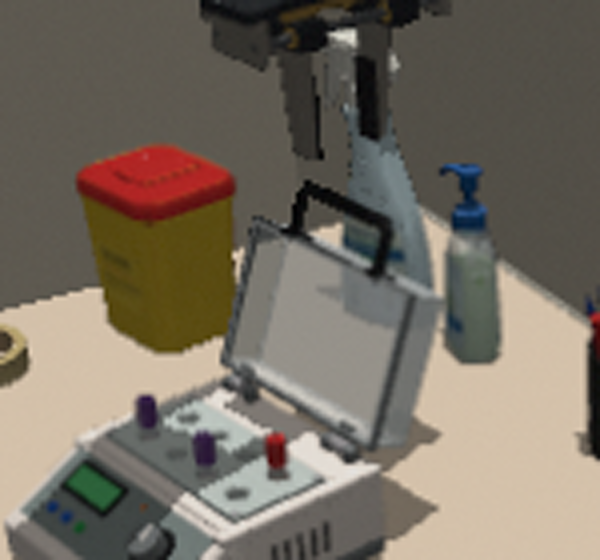

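The open fingers hang above and astride the bar (crop 345,205). Descending and closing.

```bash

python3 -m creep '[{"claw":0.05,"dp":[0,0.001,0.015],"twist":0},{"claw":0.05,"dp":[0,0,0.02],"twist":0},{"claw":0.05,"dp":[0,0,0.018],"twist":0},{"claw":0.05,"dp":[0,0,0.01],"twist":0},{"claw":0.05,"dp":[0,0,0.003],"twist":0}]' | sed -n '2p;4p'
python3 -m creep '[{"claw":0.05,"dp":[0,0,0],"twist":0},{"claw":0.05,"dp":[0,0,0],"twist":0},{"claw":0.05,"dp":[0,0,0],"twist":0}]' | sed -n '2p;4p'
python3 -m creep '[{"claw":0.03,"dp":[0,0,0],"twist":0},{"claw":0.02,"dp":[0,0,0],"twist":0},{"claw":0.008,"dp":[0,0,0],"twist":0},{"claw":0.005,"dp":[0,0,0],"twist":0},{"claw":0.005,"dp":[0,0,0],"twist":0}]' | sed -n '2p;4,6p'
python3 -m creep '[{"claw":0.005,"dp":[0,0,0],"twist":0},{"claw":0.005,"dp":[0,0,0],"twist":0},{"claw":0.005,"dp":[0,0,0],"twist":0}]' | sed -n '2p;4,6p'
python3 go.py 1.95
python3 - <<'E'
from go import *
p=bar(1.95)
c,s=np.cos(.189),np.sin(.189)
for k in range(1,25):
    th=1.95-k*(1.95-.785)/24;b=bar(th);d=b-p;print(round(th,3),"dy %.1f dz %.1f"%(1000*0+(c*d[0]+s*d[1]),-d[2]));p=b
E
```

```text
position: [601.1, 236.2, 227.2]
contact_force: [-0.9, -0.9, 0.5]
position: [603.1, 236.9, 229.9]
contact_force: [0.9, -1.0, 0.1]
position: [602.6, 236.6, 228.7]
contact_force: [0.1, 0.7, 0.1]
grip_width: 18.8
finger_force: 0.0
position: [602.2, 236.5, 228.6]
contact_force: [-1.9, 0.0, 1.4]
grip_width: 11.3
finger_force: 30.0
t 17.95 pos [602.2 236.5 228.6] target [602.  237.  227.6] dp_tool [ 0.5 -0.1  1. ] twist -0.0001 F [-1.9  0.   1.4] grip 11.3 30.0 tilt [-0.    -0.001 -1.   ]
1.901 dy -7.7 dz -3.2
1.853 dy -7.8 dz -2.8
1.804 dy -8.0 dz -2.4
1.756 dy -8.1 dz -2.0
1.707 dy -8.1 dz -1.6
1.659 dy -8.2 dz -1.2
1.61 dy -8.3 dz -0.8
1.562 dy -8.3 dz -0.4
1.513 dy -8.3 dz -0.0
1.465 dy -8.3 dz 0.4
1.416 dy -8.3 dz 0.8
1.367 dy -8.2 dz 1.2
1.319 dy -8.2 dz 1.6
1.27 dy -8.1 dz 2.0
1.222 dy -8.0 dz 2.4
1.173 dy -7.8 dz 2.8
1.125 dy -7.7 dz 3.1
1.076 dy -7.5 dz 3.5
1.028 dy -7.4 dz 3.9
0.979 dy -7.2 dz 4.2
0.931 dy -6.9 dz 4.6
0.882 dy -6.7 dz 4.9
0.834 dy -6.5 dz 5.2
0.785 dy -6.2 dz 5.5
```

Gripped at 11.3 mm with 30 N. Now the bar follows its arc, checking as it goes.

```bash

python3 -m creep '[{"claw":0.005,"dp":[0,-0.0038,-0.0016],"twist":0},{"claw":0.005,"dp":[0,-0.0039,-0.0016],"twist":0},{"claw":0.005,"dp":[0,-0.0078,-0.0028],"twist":0},{"claw":0.005,"dp":[0,-0.008,-0.0024],"twist":0},{"claw":0.005,"dp":[0,0,0],"twist":0}]' | sed -n '2p;4,6p'
python3 -m creep '[{"claw":0.005,"dp":[0,0,0],"twist":0},{"claw":0.005,"dp":[0,0,0],"twist":0}]' | sed -n '2p;4,6p'
python3 go.py 1.804
```

```text
position: [578.3, 232.0, 237.8]
contact_force: [2.5, 0.2, -0.6]
grip_width: 11.1
finger_force: 30.0
position: [579.6, 232.2, 237.4]
contact_force: [1.6, 0.7, 1.5]
grip_width: 10.9
finger_force: 30.0
t 18.5333 pos [579.6 232.2 237.4] target [578.9 232.6 236. ] dp_tool [ 0.5 -0.6  1.4] twist -0.0 F [1.6 0.7 1.5] grip 10.9 30.0 tilt [ 0.     0.001 -1.   ]
```

```bash

python3 -m creep '[{"claw":0.005,"dp":[0,-0.0081,-0.002],"twist":0},{"claw":0.005,"dp":[0,-0.0081,-0.0016],"twist":0},{"claw":0.005,"dp":[0,-0.0082,-0.0012],"twist":0},{"claw":0.005,"dp":[0,-0.0083,-0.0008],"twist":0},{"claw":0.005,"dp":[0,-0.0083,-0.0004],"twist":0}]' | sed -n '2p;4,6p'
python3 -m creep '[{"claw":0.005,"dp":[0,-0.0083,0],"twist":0},{"claw":0.005,"dp":[0,-0.0083,0.0004],"twist":0},{"claw":0.005,"dp":[0,-0.0083,0.0008],"twist":0},{"claw":0.005,"dp":[0,0,0],"twist":0},{"claw":0.005,"dp":[0,0,0],"twist":0}]' | sed -n '2p;4,6p'
python3 go.py 1.416
python3 - <<'E'
from h import *
S=capture("scene")
cv2.imwrite("pics/s6.png",cv2.resize(S["color"][40:180,130:280],None,fx=4,fy=4,interpolation=cv2.INTER_CUBIC))
E
```

```text
position: [538.2, 224.4, 243.3]
contact_force: [1.4, 0.9, 0.8]
grip_width: 10.9
finger_force: 30.0
position: [513.9, 219.8, 241.7]
contact_force: [-0.5, 3.3, 0.9]
grip_width: 11.1
finger_force: 30.0
t 19.3667 pos [513.9 219.8 241.7] target [514.3 220.3 240.9] dp_tool [0.4 0.5 0.8] twist 0.0 F [-0.5  3.3  0.9] grip 11.1 30.0 tilt [ 0.    -0.001 -1.   ]
```

View pics/s6.png

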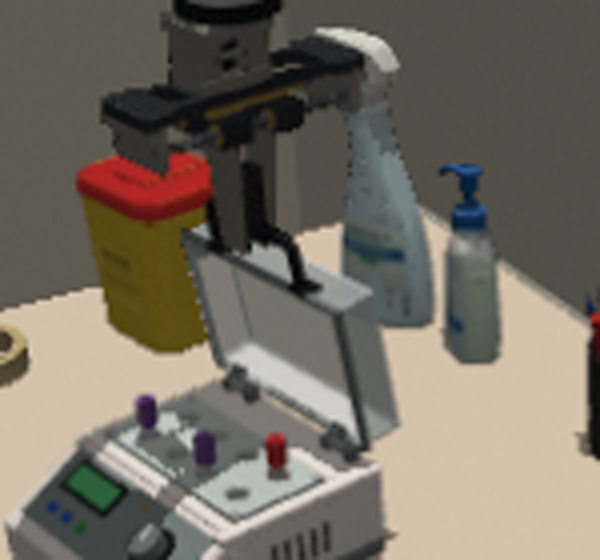

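The hood is following the fingers: it stands nearly upright with the bar gripped at crop (240,235), and the tubes are undisturbed. Continuing down the arc to 0.785.

```bash

python3 -m creep '[{"claw":0.005,"dp":[0,-0.0082,0.0012],"twist":0},{"claw":0.005,"dp":[0,-0.0082,0.0016],"twist":0},{"claw":0.005,"dp":[0,-0.0081,0.002],"twist":0},{"claw":0.005,"dp":[0,-0.008,0.0024],"twist":0},{"claw":0.005,"dp":[0,-0.0078,0.0028],"twist":0}]' | sed -n '2p;4,6p'
python3 -m creep '[{"claw":0.005,"dp":[0,-0.0077,0.0031],"twist":0},{"claw":0.005,"dp":[0,-0.0075,0.0035],"twist":0},{"claw":0.005,"dp":[0,-0.0074,0.0039],"twist":0},{"claw":0.005,"dp":[0,0,0],"twist":0},{"claw":0.005,"dp":[0,0,0],"twist":0}]' | sed -n '2p;4,6p'
python3 go.py 1.028
```

```text
position: [474.1, 212.1, 231.5]
contact_force: [-0.0, 2.0, 1.5]
grip_width: 11.1
finger_force: 30.0
position: [451.9, 207.8, 221.0]
contact_force: [-2.0, 3.3, 3.5]
grip_width: 10.5
finger_force: 30.0
t 20.25 pos [451.9 207.8 221. ] target [452.7 208.5 220.5] dp_tool [0.5 0.8 0.5] twist -0.0 F [-2.   3.3  3.5] grip 10.5 30.0 tilt [-0.    -0.001 -1.   ]
```

```bash

python3 -m creep '[{"claw":0.005,"dp":[0.0005,-0.0068,0.0042],"twist":0},{"claw":0.005,"dp":[0,-0.0067,0.0046],"twist":0},{"claw":0.005,"dp":[0,-0.0066,0.0049],"twist":0},{"claw":0.005,"dp":[0,-0.0065,0.0052],"twist":0},{"claw":0.005,"dp":[0,-0.0061,0.0053],"twist":0}]' | sed -n '2p;4,6p'
python3 -m creep '[{"claw":0.005,"dp":[0,0,0],"twist":0},{"claw":0.005,"dp":[0,0,0],"twist":0},{"claw":0.005,"dp":[0,0,0],"twist":0},{"claw":0.005,"dp":[0,0,0],"twist":0},{"claw":0.005,"dp":[0,0,0],"twist":0}]' | sed -n '2p;4,6p'
python3 go.py 0.785
python3 - <<'E'
from h import *
from go import WQ
T=capture("top");S=capture("scene")
p=state()["position"];c,s=np.cos(WQ[0]),np.sin(WQ[0]);d=p[:2]-WQ[1:]
x=c*d[0]+s*d[1]-74;z=p[2]+19-90;print("r",np.hypot(x,z),"angle from TCP",np.arctan2(z,-x)-np.arctan2(6,171))
lo,hi=(130,70,40),(165,255,255)
print(blobs(S["color"],lo,hi,3,(130,120,230,200)))
cv2.imwrite("pics/s7.png",cv2.resize(S["color"][40:180,130:280],None,fx=4,fy=4,interpolation=cv2.INTER_CUBIC))
E
```

```text
position: [420.6, 201.9, 196.7]
contact_force: [2.1, -0.6, -0.4]
grip_width: 11.3
finger_force: 30.0
position: [421.0, 202.1, 197.1]
contact_force: [0.4, -2.7, -0.6]
grip_width: 11.3
finger_force: 30.0
t 21.0833 pos [421.  202.1 197.1] target [419.7 202.2 196.1] dp_tool [ 0.3 -1.2  1. ] twist -0.0002 F [ 0.4 -2.7 -0.6] grip 11.3 30.0 tilt [-0.001 -0.    -1.   ]
r 171.0632638228101 angle from TCP 0.7936948544302324
[(array([166.39, 142.46]), np.int32(28)), (array([180.68, 151.82]), np.int32(34))]
```

View pics/s7.png

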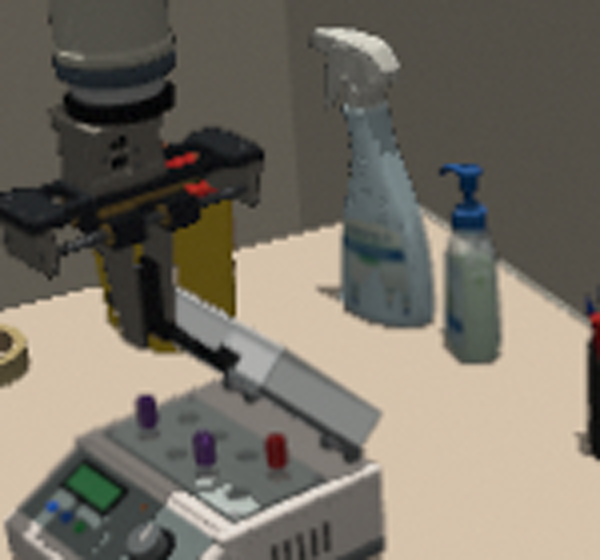

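The hood is held half open at 0.79 rad by the bar, the tubes are upright and nothing else has been touched. A last short settle, then I hand in.

```bash

python3 -m creep '[{"claw":0.005,"dp":[0,0,0],"twist":0},{"claw":0.005,"dp":[0,0,0],"twist":0},{"claw":0.005,"dp":[0,0,0],"twist":0},{"claw":0.005,"dp":[0,0,0],"twist":0},{"claw":0.005,"dp":[0,0,0],"twist":0}]' | sed -n '2p;4,6p'
python3 -c "
from bench import *
print(sign_off())"
```

```text
position: [420.9, 202.1, 197.1]
contact_force: [2.4, -5.2, -0.9]
grip_width: 11.0
finger_force: 30.0
the job is handed in; nothing more can be done
None
```

Both purple-capped tubes are upright and fully home in the front row of the block, and the gripper is holding the hood by its bar at about 0.79 rad (45°); the job is handed in, but no verdict came back.

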